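# Put the chocolate away and snap the lid on its pan

### The arm

A 6-joint arm with a two-finger parallel gripper is mounted at the origin on the work surface. World frame = base frame: x ahead of the robot, y to its left, z up, the work surface at z = 0. Lengths are in mm, angles in rad, forces in N, time in s.
With the tool pointing down it reaches from about 300 to 775 mm from the base axis. Payload 14.6 kg.
Tool frame: the origin (TCP) lies between the finger pads; the fingertips stand 19 mm ahead of it and the grasp point (between the pads) is the TCP (manip.tcp_to_tips is the distance from the TCP to the fingertips, in mm); x points along the fingers, z is the direction in which the jaws open and shut, and the axes are right-handed (so a half turn about x gives the same grasp; the last joint's range is limited). The gripper opens to 94 mm and grips with 3 to 60 N. Pads are 16 mm wide; open, the fingers measure 119 mm over their backs; the gripper's body (75 mm by 177 mm) begins 78 mm behind the grasp point.
Start: joints at [1.135, 0.3, 1.521, -0, 1.321, -0.067], TCP at [198.27, 513.009, 224.446] pointing down, gripper open.
Joint ranges: [-3.03, 3.03], [-0.79, 2.21], [0.23, 2.52], [-1.04, 4.18], [0, 3.07], [-2.55, 2.55]. Speed limits (rad/s): [2.22, 2.22, 2.57, 3.14, 3.14, 3.14].

### API

Orientations are given as [roll, pitch, yaw] about the fixed x, y, z axes, in that order (R = Rz(yaw) Ry(pitch) Rx(roll)).
In Python, from cell import manip gives the robot as it stands.
- The arm moves only by the tool jog_arm, never from a script. Its argument "moves" is a list that holds one entry, the list of rows, each a list of 6 numbers: the shift along the world's x, y, z in mm, then the turn, a rotation vector about the world's x, y, z in degrees. In form: [[[dx, dy, dz, wx, wy, wz], ...]]. A call has 1 to 5 rows; each row shifts and turns the pose as measured when the row begins; what a row does not reach is not made up. A row lasts 1/10 s, in which the tool goes at most 50 mm and 8.59 degrees, less where a joint would pass 70% of its speed; a pose out of reach is approached as far as the arm can. A call is refused whole if a number of a shift passes 50 or a number of a turn 8.59, either way. A call with a gripper value outside its range is refused whole. "gripper" is the opening, from -1 (shut) to 1 (fully open), set as the call begins (left out, the last holds). The fingers move at their own pace and stop on an object; "squeeze" is the grip in N (left out, the last holds). Time passes only in rows, so rows that do not move let the fingers close. It gives the time, the measured TCP pose, the force and the opening at its end, in the units of the state.
- manip.read_state(): the state, without advancing time (a new reading comes with each control period).
- manip.camera(name): name is "side" or "top"; returns (picture, depth): 384x512x3 uint8, blue, green, red; 384x512 float32, mm along the optical axis (not along the pixel's ray), 0 where there is no reading.
- manip.camera_params(name): a dict with "fx", "fy", "cx", "cy" (pixels), "rvec" (rotation vector, rad) and "tvec" (3), from world to camera coordinates, as OpenCV has them. Camera axes: x right, y down, z forward; pixel columns grow to the right and rows downward; lengths in mm; the calibration is good to about 2 mm. A picture is of the moment at which its call begins. camera_params takes no time and is no camera call.
- manip.sign_off(): hands the job in, once; it reports no verdict.
The state is a dict: "clock": time; "joints": joint angles; "qd": joint speeds; "effort": joint torques, N m; "eef_pos": TCP position; "eef_rot": TCP orientation; "wrist_force": force on the tool from outside, world axes, zero at the start; "moment": the same for the moment, N m; "finger_gap": finger opening in mm.
Only numpy, scipy, OpenCV 4.12 (cv2) and the standard library are available. Lean on these libraries where they do the work, as an engineer would, in place of code of your own. Each camera call takes 0.05 s, during which the arm holds its last target. There are 200 camera calls.

### The job

Put the block of dark chocolate flat on the bottom of the steel pan, then put the red lid on the pan and press it fully home so that the spring clips at both ends have snapped over its edge. Leave the jar and the bowl where they are.

Things in the scene. Friction and masses are not known exactly. Their poses are not given: they have to be found in the camera images.
- pan: Open steel pan, 190 mm long (x) x 130 wide (y) x 55 high, walls and floor 4 mm, rim lip 5 mm outwards. Held fast in a low black holder. Origin: centre of its underside, on the worktop; inner floor 4 mm, rim 55 mm above it. A yellow clip, 40 mm wide, stands outside each short end; its slanted top flares outwards from 63 to 78 mm height, from 97 to 108 mm off the pan's centre.
- clip_far (a joint): Yellow spring clip at the pan's +x end: how far it is pushed outwards (m), 0 = sprung in (also with no lid on), at most 0.008. A lid pressed down on its slanted top pushes it 3 mm out; then it springs back over the lid's edge. This takes roughly 4 to 10 N downwards at each end.
- clip_near (a joint): The same clip at the pan's -x end.
- lid_grip (a point): Red lid, plate 200 mm long (x) x 134 wide (y) x 5 thick, either way round; white grip bar on top in the middle, 70 mm long (x), 20 wide (y), 28 high. Point: on the bar's centre line, 17 mm above the plate's top, 38 mm above the worktop as the lid lies at the start. On the pan and fully home it is 77 mm above the pan's origin; resting unsnapped on the clips, about 13 mm higher. About 0.14 kg.
- lid_end_a (a point): Point on the lid's top face, 85 mm from its middle along its +x, 15 mm from the short edge; 60 mm above the pan's origin when home. Orange patches 72 mm either side of the middle show where to press. Under the plate are locating ribs 16 mm deep, tapered, that enter the pan's mouth with 1.5 mm of play (4.5 mm at their foot).
- lid_end_b (a point): The same at the lid's -x end.
- block_center (a point): Centre of the dark chocolate block, 110 mm long (x) x 45 wide (y) x 30 high (z), lying flat on the worktop, about 0.2 kg. It may lie in the pan at any yaw and place, flat on the floor; its centre is then 19 mm above the pan's origin.
- jar: Amber jar with a white cap, 68 mm across, 100 mm high; origin at the centre of its underside. To be left alone.
- bowl: Steel bowl, 120 mm across, 50 mm high; origin at the centre of its underside. To be left alone.
Mind the look-alikes: they are no part of the job. Leave any yellow look-alike of the part that bears block_center alone. Of the things shaped like the part that bears lid_grip, the red one is meant.

How it is judged (in metres and radians):
On the way, in this order (a step that is already met when the one before it is completed fails the run):
1. the chocolate block lies flat and released on the pan's floor (x of block_center in the frame of pan between -0.09 and 0.09 m and y of block_center in the frame of pan between -0.06 and 0.06 m and z of block_center in the frame of pan between 0.014 and 0.024 m and angle between block_center's own z axis and vertical below 0.12 rad and contact force between the fingers and block below 0.1 N and linear speed of block below 0.02 m/s), for 0.2 s.
2. the lid is fully home on the pan and both clips have snapped over it (x of block_center in the frame of pan between -0.09 and 0.09 m and y of block_center in the frame of pan between -0.06 and 0.06 m and z of block_center in the frame of pan between 0.014 and 0.024 m and angle between block_center's own z axis and vertical below 0.12 rad and z of lid_end_a in the frame of pan between 0.057 and 0.062 m and z of lid_end_b in the frame of pan between 0.057 and 0.062 m and horizontal distance between lid_grip and pan below 0.006 m and value of joint each of clip_far, clip_near below 0.0015 m), for 0.2 s.
At the end, for the whole second after the job is handed in: The block lies flat on the pan floor (centre 14 to 24 mm above the pan's origin, tilt under 0.12 rad); the lid is home: its top at both ends 57 to 62 mm above that origin, its middle within 6 mm of the pan's; both clips within 1.5 mm of fully in; block and lid at rest (under 0.02 m/s) (all of step 2 and linear speed of each of lid, block below 0.02 m/s); the robot touches nothing.
It fails at once if the jar was shifted by more than 30 mm (distance of jar from where it was at the start of the episode above 0.03 m).
It fails at once if the bowl was shifted by more than 30 mm (distance of bowl from where it was at the start of the episode above 0.03 m).
It also fails if it takes over 58 s, if anything falls off the work surface, if the arm or the gripper's body presses on something with over 40 N, if the wrist force passes 120 N, or if a joint passes its speed limit or range.

## Working session

There is one attempt and no reset: what is moved stays moved. The work goes in short steps, Python scripts to look and compute and a tool call to move; the robot and the scene stay as the last step left them, time stands still between calls to the robot, and variables do not carry over. Pictures are saved under pics/ and viewed, about 8 in all and at most 12, crops included, and the job is handed in when it is done.

Besides the shell and the picture viewer there is one more tool, called after ">>>" as name([rows], argument=value, ...), one row to a line, values as JSON. jog_arm: Moves the arm, as the interface text tells. Its arguments: {"type":"object","properties":{"moves":{"type":"array","items":{"type":"array","items":{"type":"array","items":{"type":"number"}}}},"gripper":{"type":"number"},"squeeze":{"type":"number"}},"required":["moves"]}

```bash
mkdir -p pics; cat > h.py <<'E'
import numpy as np, cv2
from cell import manip
def cam(n):
    p=manip.camera_params(n); K=np.array([[p['fx'],0,p['cx']],[0,p['fy'],p['cy']],[0,0,1.]])
    R=cv2.Rodrigues(np.array(p['rvec'],float))[0]; t=np.array(p['tvec'],float).reshape(3)
    return K,R,t
def cast(n,uv,z):
    K,R,t=cam(n); uv=np.atleast_2d(uv).astype(float)
    d=(np.linalg.inv(K)@np.c_[uv,np.ones(len(uv))].T).T@R; o=-R.T@t
    return o+d*((z-o[2])/d[:,2])[:,None]
def cloud(n,depth):
    K,R,t=cam(n); v,u=np.mgrid[:384,:512]
    p=np.stack([(u-K[0,2])/K[0,0]*depth,(v-K[1,2])/K[1,1]*depth,depth],-1)
    return (p-t)@R
E
python3 - <<'E'
from h import *
s=manip.read_state();print(s)
for n in('top','side'):
    im,d=manip.camera(n);np.savez('/tmp/%s.npz'%n,im=im,d=d)
    cv2.imwrite('pics/%s0.png'%n,im); K,R,t=cam(n);print(n,K[0,0],-R.T@t)
    
E
```

```text
{'clock': 0.0, 'joints': array([ 1.13539586e+00,  3.00466049e-01,  1.52158588e+00, -8.75212406e-06,
        1.32069004e+00, -6.66154190e-02]), 'qd': array([-0.00054597, -0.00068245, -0.00099074, -0.00202815, -0.00060578,
        0.00028549]), 'effort': array([-2.60705401e-04, -5.31807518e+01, -3.52745819e+01,  7.08202645e-02,
        2.43411079e-02, -1.21746898e-04]), 'eef_pos': array([198.17620272, 512.79762086, 223.88705494]), 'eef_rot': array([ 3.08235306,  1.56964698, -1.9988188 ]), 'wrist_force': array([-0.43021617,  0.29390588,  0.34065479]), 'moment': array([ 0.00939833,  0.00542759, -0.0258189 ]), 'finger_gap': 93.82744060130902}
top 430.9077109171949 [ 292.85902097   33.4333743  1224.70975088]
side 352.5915301174363 [439.86832292 603.29400912 641.43834292]
```

View pics/top0.png

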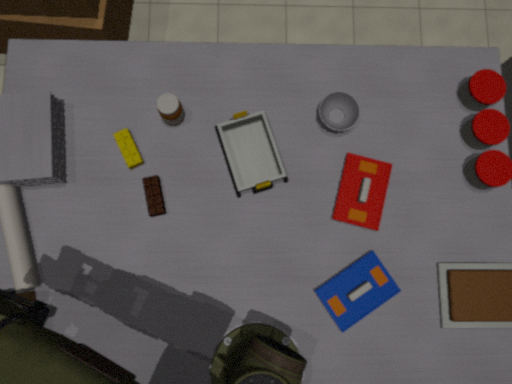

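View pics/side0.png

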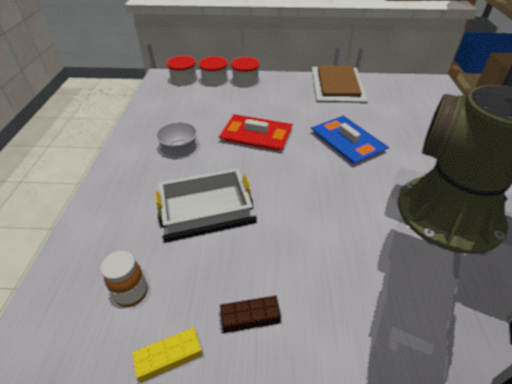

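The top view shows the dark block at (154,196) with its yellow look-alike at (128,147). The red lid is at (363,190), the blue look-alike lid at (357,290) and the pan at (251,152). The jar is at (170,108) and the bowl at (338,112). The dark brown block and the red lid fit the description. I'll measure and confirm in one crop.

```bash
cat >> h.py <<'E'
def rect(p):
    c,(a,b),th=cv2.minAreaRect(p[:,:2].astype(np.float32))
    if a<b: a,b,th=b,a,th+90
    return np.round(c,1),round(a,1),round(b,1),round((th+90)%180-90,2)
def big(m,box):
    mm=np.zeros_like(m,np.uint8); x0,y0,x1,y1=box; mm[y0:y1,x0:x1]=m[y0:y1,x0:x1]
    c=cv2.findContours(mm,cv2.RETR_EXTERNAL,cv2.CHAIN_APPROX_NONE)[0]
    return max(c,key=cv2.contourArea)[:,0]
E
python3 - <<'E'
from h import *
B={'top':dict(lid=(315,140,410,240),blk=(140,170,172,222),pan=(205,95,300,205)),
'side':dict(lid=(210,105,305,160),blk=(212,290,290,340),pan=(145,160,265,245))}
crops=[]
for n in B:
    z=np.load('/tmp/%s.npz'%n);im=z['im'];d=z['d'];hsv=cv2.cvtColor(im,cv2.COLOR_BGR2HSV);P=cloud(n,d)
    H,S,V=[hsv[...,i].astype(int) for i in range(3)]
    red=((H<20)|(H>170))&(S>150)&(V>100)
    c=big(red,B[n]['lid']);print(n,'lid@21',rect(cast(n,c,21)))
    hull=cv2.convexHull(c); 
    # orange patches
    org=((H>8)&(H<25)&(S>150)&(V>120)).astype(np.uint8)
    x0,y0,x1,y1=B[n]['lid']; k,l,st,ce=cv2.connectedComponentsWithStats(org[y0:y1,x0:x1])
    for i in range(1,k):
        if st[i,4]>30: print('  patch',st[i,4],cast(n,ce[i]+[x0,y0],21).round(1))
    wh=((S<80)&(V>140)).astype(np.uint8)*cv2.fillPoly(np.zeros(S.shape,np.uint8),[hull],1)
    q=np.argwhere(wh)[:,::-1];print('  bar px',len(q),'z',np.median(P[wh>0][:,2]).round(1),rect(cast(n,q,49)))
    dark=(V<95)&((S>60)|(V<60)); c=big(dark,B[n]['blk']);print('  blk@30',rect(cast(n,c,30)),'@15',rect(cast(n,c,15))[0])
    x0,y0,x1,y1=B[n]['blk'];Q=P[y0:y1,x0:x1].reshape(-1,3);Q=Q[(Q[:,2]>24)&(Q[:,2]<40)];print('  blk cloud',len(Q),rect(Q),Q[:,2].mean())
    x0,y0,x1,y1=B[n]['lid'];Q=P[y0:y1,x0:x1][red[y0:y1,x0:x1]];print('  lid cloud',rect(Q[Q[:,2]>12]),np.median(Q[:,2]))
    x0,y0,x1,y1=B[n]['pan'];Q=P[y0:y1,x0:x1].reshape(-1,3);hs=hsv[y0:y1,x0:x1].reshape(-1,3)
    R=Q[(Q[:,2]>50)&(Q[:,2]<60)&(hs[:,1]<80)];print('  pan cloud',len(R),rect(R))
    ye=((H>20)&(H<35)&(S>150)&(V>100)).astype(np.uint8)[y0:y1,x0:x1]
    k,l,st,ce=cv2.connectedComponentsWithStats(ye)
    for i in range(1,k):
        if st[i,4]>15: print('  clip',st[i,4],ce[i]+[x0,y0],cast(n,ce[i]+[x0,y0],70).round(1),P[y0:y1,x0:x1][l==i].mean(0).round(1))
    for k in('lid','blk'):
        x0,y0,x1,y1=B[n][k];crops.append(cv2.resize(im[y0:y1,x0:x1],(280,280)))
    x0,y0,x1,y1=B[n]['pan'];crops.append(cv2.resize(im[y0:y1,x0:x1],(240,280)))
cv2.imwrite('pics/crop.png',np.vstack([np.hstack(crops[:3]),np.hstack(crops[3:])]))
E
```

```text
top lid@21 (array([ 489.6, -301.9]), 198.2, 132.5, -14.27)
  patch 185 [[ 559.7 -320.7   21. ]]
  patch 197 [[ 420.1 -285.1   21. ]]
  bar px 0 z nan (array([0., 0.]), 0.0, 0.0, 0.0)
  blk@30 (array([469.2, 284.8]), 111.1, 47.1, 12.59) @15 [471.4 287.9]
  blk cloud 628 (array([471.6, 289.1]), 110.3, 45.3, 12.29) 29.686495303931167
  lid cloud (array([ 396.2, -211.4]), 489.4, 207.2, -44.16) 20.623857950488883
  pan cloud 697 (array([597.9,  16.6]), 200.7, 140.3, 18.29)
  clip 49 [240.26530612 114.02040816] [[695.6  47.   70. ]] [687.3  46.4  93.9]
  clip 39 [262.84615385 184.28205128] [[497.  -16.5  70. ]] [497.1 -16.5  69.7]
side lid@21 (array([ 488.2, -293.8]), 196.2, 133.3, -14.24)
  patch 100 [[ 558.1 -317.1   21. ]]
  patch 109 [[ 418.7 -281.7   21. ]]
  bar px 83 z 48.2 (array([ 487. , -296.4]), 68.3, 19.8, -13.89)
  blk@30 (array([469.7, 298.7]), 105.8, 53.4, 12.7) @15 [470.4 291.2]
  blk cloud 1418 (array([471.4, 291.5]), 109.8, 45.8, 12.52) 29.94426759307477
  lid cloud (array([514.3, 109.8]), 975.6, 211.1, 86.37) 20.208626760285636
  pan cloud 912 (array([602.1,  19.9]), 209.4, 143.7, 18.5)
  clip 46 [245.56521739 182.54347826] [[498.5  -8.1  70. ]] [498.6  -8.3  69.9]
  clip 49 [158.18367347 199.65306122] [[691.7  57.2  70. ]] [692.5  55.3  68.1]
  return _methods._mean(a, axis=axis, dtype=dtype,
  ret = ret.dtype.type(ret / rcount)
```

View pics/crop.png

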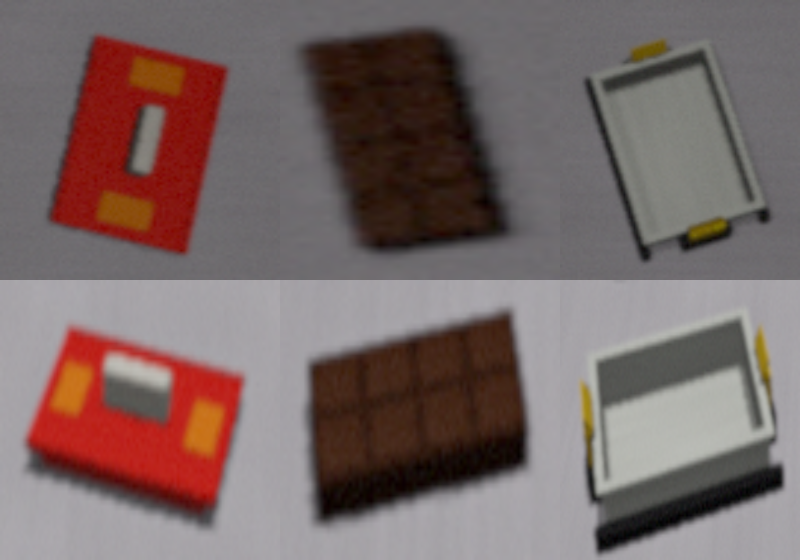

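The crop confirms the dark 2x4 chocolate block, the red lid with its white bar and orange patches, and the pan with both clips. Next I compute the tool turns.

```bash
cat >> h.py <<'E'
from scipy.spatial.transform import Rotation as Ro
def tgt(x,y,z,jaw):
    "shift and rotvec (deg) to tool-down pose with jaw axis at angle jaw (deg, mod 180)"
    s=manip.read_state(); R=Ro.from_euler('xyz',s['eef_rot']); best=None
    for a in (jaw,jaw+180):
        zz=np.array([np.cos(np.radians(a)),np.sin(np.radians(a)),0]); xx=np.array([0,0,-1.]); yy=np.cross(zz,xx)
        w=(Ro.from_matrix(np.c_[xx,yy,zz])*R.inv()).as_rotvec(degrees=True)
        if best is None or np.linalg.norm(w)<np.linalg.norm(best): best=w
    print('t',round(s['clock'],2),'pos',s['eef_pos'].round(1),'j',s['joints'].round(2),'F',s['wrist_force'].round(1),'gap',round(s['finger_gap'],1))
    print('shift',(np.array([x,y,z])-s['eef_pos']).round(1),'turn',best.round(2))
E
python3 -c "
from h import *
tgt(471.3,290.5,90,102.4)"
```

```text
t 0.1 pos [198.2 512.8 224. ] j [ 1.14  0.3   1.52 -0.    1.32 -0.07] F [-0.5 -0.8 -0.6] gap 93.9
shift [ 273.1 -222.3 -134. ] turn [ 6.000e-02 -1.000e-02  3.353e+01]
```

>>> jog_arm([
  [[38, -30, -8, 0, 0, 5], [38, -30, -8, 0, 0, 5], [38, -30, -8, 0, 0, 5], [38, -30, -8, 0, 0, 5], [38, -30, -8, 0, 0, 5]],
], gripper=1, squeeze=30)

```text
clock: 0.6
eef_pos: [388.4, 360.6, 182.4]
eef_rot: [2.118, 1.569, -2.503]
wrist_force: [1.0, 1.4, -0.1]
finger_gap: 93.9
```

```bash
python3 -c "
from h import *
tgt(471.3,290.5,90,102.4)"
```

```text
t 0.6 pos [388.4 360.6 182.4] j [ 0.68  0.29  1.63  0.    1.22 -0.98] F [ 1.   1.4 -0.1] gap 93.9
shift [ 82.9 -70.1 -92.4] turn [ 0.05 -0.06  7.19]
```

>>> jog_arm([
  [[40, -35, -30, 0, 0, 4], [40, -32, -40, 0, 0, 3], [3, -3, -22, 0, 0, 0.2], [0, 0, 0, 0, 0, 0], [0, 0, 0, 0, 0, 0]],
])

```text
clock: 1.1
eef_pos: [458.0, 299.1, 102.6]
eef_rot: [1.972, 1.568, -2.522]
wrist_force: [-0.4, 0.2, 0.2]
finger_gap: 94.1
```

```bash
python3 -c "
from h import *
tgt(471.3,290.5,23,102.4)"
```

```text
t 1.1 pos [458.  299.1 102.6] j [ 0.51  0.43  1.65 -0.    1.07 -1.28] F [-0.4  0.2  0.2] gap 94.1
shift [ 13.3  -8.6 -79.6] turn [ 0.11 -0.15 -0.11]
```

>>> jog_arm([
  [[14, -9, -20, 0, 0, 0], [0, 0, -25, 0, 0, 0], [0, 0, -15, 0, 0, 0], [0, 0, 0, 0, 0, 0]],
])

```text
clock: 1.5
eef_pos: [472.3, 293.7, 46.3]
eef_rot: [-1.357, 1.567, 0.436]
wrist_force: [-0.0, 0.4, 0.7]
finger_gap: 93.8
```

```bash
python3 -c "
from h import *
tgt(471.3,290.5,23,102.4)"
```

```text
t 1.5 pos [472.3 293.7  46.3] j [ 0.49  0.52  1.66 -0.    0.95 -1.3 ] F [-0.   0.4  0.7] gap 93.8
shift [ -1.   -3.2 -23.3] turn [-0.09  0.21 -0.3 ]
```

>>> jog_arm([
  [[-1, -3, -13, 0, 0, 0], [0, 0, -10, 0, 0, 0], [0, 0, -1, 0, 0, 0], [0, 0, 0, 0, 0, 0]],
])

```text
clock: 1.9
eef_pos: [471.5, 292.1, 23.4]
eef_rot: [-1.327, 1.563, 0.467]
wrist_force: [1.0, 0.3, 0.2]
finger_gap: 94.1
```

>>> jog_arm([
  [[0, 0, 0, 0, 0, 0], [0, 0, 0, 0, 0, 0], [0, 0, 0, 0, 0, 0], [0, 0, 0, 0, 0, 0], [0, 0, 0, 0, 0, 0]],
], gripper=-1)

```text
clock: 2.4
eef_pos: [472.3, 292.5, 24.8]
eef_rot: [-1.324, 1.561, 0.47]
wrist_force: [0.6, 0.6, 0.7]
finger_gap: 57.5
```

>>> jog_arm([
  [[0, 0, -1, 0, 0, 0], [0, 0, 0, 0, 0, 0], [0, 0, 0, 0, 0, 0], [0, 0, 0, 0, 0, 0]],
])

```text
clock: 2.8
eef_pos: [472.3, 292.4, 23.8]
eef_rot: [-1.329, 1.561, 0.465]
wrist_force: [-1.0, 0.6, 0.5]
finger_gap: 44.7
```

>>> jog_arm([
  [[0, 0, 20, 0, 0, 0], [0, 0, 40, 0, 0, 0], [0, 0, 40, 0, 0, 0], [0, 0, 30, 0, 0, 0]],
])

```text
clock: 3.2
eef_pos: [469.0, 290.8, 152.6]
eef_rot: [1.854, 1.569, -2.635]
wrist_force: [0.6, 0.3, -2.3]
finger_gap: 45.3
```

```bash
python3 -c "
from h import *
tgt(598.5,18,130,108.4)"
```

```text
t 3.2 pos [469.  290.8 152.6] j [ 0.49  0.37  1.6  -0.    1.17 -1.31] F [ 0.6  0.3 -2.3] gap 45.3
shift [ 129.5 -272.8  -22.6] turn [ 0.05 -0.08  5.61]
```

>>> jog_arm([
  [[23, -48, 0, 0, 0, 1], [23, -48, 0, 0, 0, 1], [23, -48, 0, 0, 0, 1], [23, -48, 0, 0, 0, 1], [23, -48, 0, 0, 0, 1]],
])

```text
clock: 3.7
eef_pos: [578.4, 64.0, 157.9]
eef_rot: [-1.35, 1.564, 0.544]
wrist_force: [0.1, -0.9, -1.8]
finger_gap: 44.7
```

```bash
python3 -c "
from h import *
tgt(598.5,18,100,108.4)"
```

```text
t 3.7 pos [578.4  64.  157.9] j [ 0.05  0.43  1.51  0.    1.2  -1.85] F [ 0.1 -0.9 -1.8] gap 44.7
shift [ 20.1 -46.  -57.9] turn [-0.21  0.35 -0.13]
```

>>> jog_arm([
  [[22, -46, 0, -0.2, 0.3, 0], [0, -3, 0, 0, 0, 0], [0, 0, -30, 0, 0, 0], [0, 0, 0, 0, 0, 0], [0, 0, 0, 0, 0, 0]],
])

```text
clock: 4.2
eef_pos: [600.8, 10.1, 126.9]
eef_rot: [1.387, 1.571, -3.008]
wrist_force: [-0.8, 0.3, -0.4]
finger_gap: 44.5
```

```bash
python3 -c "
from h import *
tgt(598.5,18,31,108.4)
im,d=manip.camera('top');im2,_=manip.camera('side')
a=cv2.resize(im[80:220,190:310],(480,560));b=cv2.resize(im2[90:260,130:280],(320,363));cv2.imwrite('pics/p4.png',np.hstack([a,cv2.copyMakeBorder(b,0,197,0,0,0)]))"
```

```text
t 4.2 pos [600.8  10.1 126.9] j [-0.04  0.5   1.47 -0.    1.17 -1.93] F [-0.8  0.3 -0.4] gap 44.5
shift [ -2.3   7.9 -95.9] turn [ 0.   -0.01  0.23]
```

View pics/p4.png

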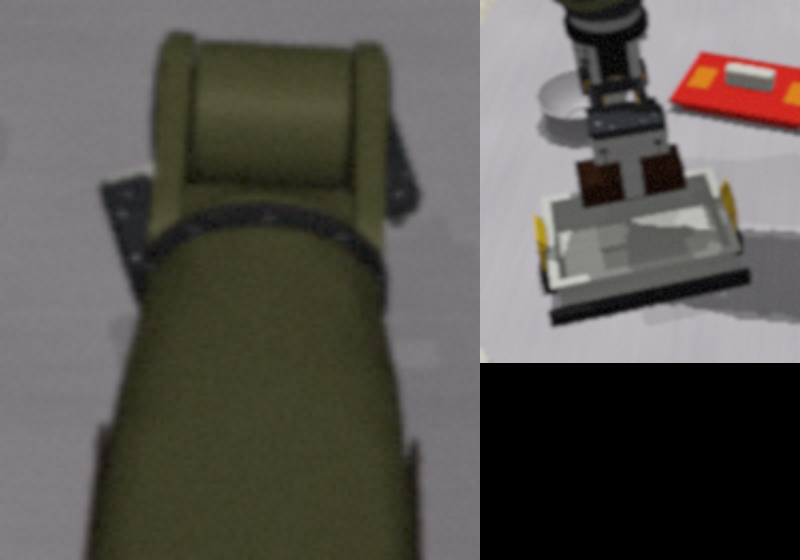

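The side view shows the block hanging level over the pan mouth, with about 8 mm to correct in y.

>>> jog_arm([
  [[-2, 8, 0, 0, 0, 0], [0, 0, -35, 0, 0, 0], [0, 0, -30, 0, 0, 0], [0, 0, -10, 0, 0, 0], [0, 0, 0, 0, 0, 0]],
])

```text
clock: 4.8
eef_pos: [600.0, 22.7, 55.6]
eef_rot: [-1.87, 1.563, 0.022]
wrist_force: [0.6, -0.6, -1.6]
finger_gap: 45.1
```

```bash
python3 -c "
from h import *
tgt(598.5,18,30,108.4)"
```

```text
t 4.8 pos [600.   22.7  55.6] j [-0.02  0.59  1.53  0.    1.02 -1.92] F [ 0.6 -0.6 -1.6] gap 45.1
shift [ -1.5  -4.7 -25.6] turn [-0.01  0.46  0.  ]
```

>>> jog_arm([
  [[-1, -4, -14, 0, 0.4, 0], [0, 0, -8, 0, 0, 0], [0, 0, -3, 0, 0, 0], [0, 0, 0, 0, 0, 0]],
])

```text
clock: 5.2
eef_pos: [600.5, 18.9, 32.2]
eef_rot: [-1.88, 1.566, 0.012]
wrist_force: [-0.5, -0.3, -2.0]
finger_gap: 44.6
```

```bash
python3 -c "
from h import *
tgt(598.5,18,29,108.4)"
```

```text
t 5.2 pos [600.5  18.9  32.2] j [-0.03  0.62  1.53  0.    0.98 -1.92] F [-0.5 -0.3 -2. ] gap 44.6
shift [-2.  -0.9 -3.2] turn [-0.    0.28 -0.02]
```

>>> jog_arm([
  [[0, 0, -3, 0, 0.2, 0], [0, 0, -1, 0, 0, 0], [0, 0, 0, 0, 0, 0]],
])

```text
clock: 5.5
eef_pos: [601.1, 18.8, 28.8]
eef_rot: [-1.882, 1.568, 0.01]
wrist_force: [0.4, -0.2, -2.5]
finger_gap: 44.9
```

>>> jog_arm([
  [[0, 0, 0, 0, 0, 0], [0, 0, 0, 0, 0, 0], [0, 0, 0, 0, 0, 0], [0, 0, 0, 0, 0, 0], [0, 0, 0, 0, 0, 0]],
], gripper=0.35)

```text
clock: 6.0
eef_pos: [601.8, 18.8, 30.0]
eef_rot: [-1.897, 1.566, -0.004]
wrist_force: [0.9, 0.5, -0.6]
finger_gap: 63.4
```

>>> jog_arm([
  [[0, 0, 20, 0, 0, 0], [0, 0, 35, 0, 0, 0], [0, 0, 40, 0, 0, 0], [0, 0, 40, 0, 0, 0]],
])

```text
clock: 6.4
eef_pos: [598.3, 18.8, 163.3]
eef_rot: [1.205, 1.564, 3.097]
wrist_force: [0.6, -0.3, -0.4]
finger_gap: 63.3
```

```bash
python3 -c "
from h import *
tgt(488.8,-299.5,110,75.75)"
```

```text
t 6.4 pos [598.3  18.8 163.3] j [-0.03  0.46  1.44  0.    1.24 -1.92] F [ 0.6 -0.3 -0.4] gap 63.3
shift [-109.5 -318.3  -53.3] turn [ -0.12  -0.36 -32.65]
```

>>> jog_arm([
  [[-16, -46, 0, 0, 0, -5], [-16, -46, 0, 0, 0, -5], [-16, -46, 0, 0, 0, -5], [-16, -46, 0, 0, 0, -5], [-16, -46, 0, 0, 0, -5]],
])

```text
clock: 6.9
eef_pos: [518.5, -213.0, 171.2]
eef_rot: [-1.797, 1.564, -0.347]
wrist_force: [1.1, -0.4, 0.2]
finger_gap: 63.6
```

```bash
python3 -c "
from h import *
tgt(488.8,-299.5,110,75.75)"
```

```text
t 6.9 pos [ 518.5 -213.   171.2] j [-0.46  0.37  1.56  0.    1.21 -1.91] F [ 1.1 -0.4  0.2] gap 63.6
shift [-29.7 -86.5 -61.2] turn [ 0.15  0.35 -7.33]
```

>>> jog_arm([
  [[-15, -43, -10, 0, 0, -4], [-15, -43, -20, 0, 0, -3], [0, 0, -20, 0, 0, 0], [0, 0, 0, 0, 0, 0], [0, 0, 0, 0, 0, 0]],
])

```text
clock: 7.4
eef_pos: [484.9, -306.9, 122.1]
eef_rot: [-1.887, 1.561, -0.575]
wrist_force: [0.3, -0.0, 0.9]
finger_gap: 63.2
```

```bash
python3 -c "
from h import *
tgt(488.8,-299.5,90,75.75)
im,_=manip.camera('side');im2,_=manip.camera('top')
a=cv2.resize(im[60:170,190:310],(400,367));b=cv2.resize(im[160:250,145:265],(400,300));cv2.imwrite('pics/p5.png',np.hstack([a,cv2.copyMakeBorder(b,0,67,0,0,0)]))
np.savez('/tmp/pan2.npz',im=im2,side=im)"
```

```text
t 7.4 pos [ 484.9 -306.9  122.1] j [-0.63  0.45  1.57  0.    1.12 -1.94] F [ 0.3 -0.   0.9] gap 63.2
shift [  3.9   7.4 -32.1] turn [0.31 0.48 0.55]
```

View pics/p5.png

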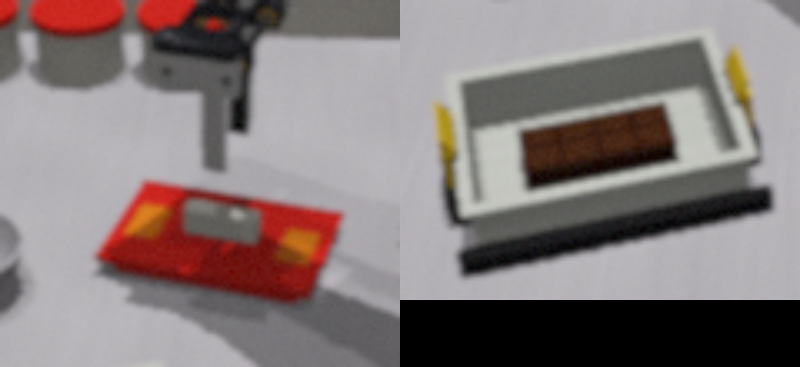

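The block lies flat in the pan. The fingers straddle the lid's bar from above.

>>> jog_arm([
  [[4, 7, 0, 0.3, 0.5, 0.5], [0, 0, -25, 0, 0, 0], [0, 0, -18, 0, 0, 0], [0, 0, 0, 0, 0, 0]],
])

```text
clock: 7.9
eef_pos: [492.9, -296.0, 82.3]
eef_rot: [-1.965, 1.566, -0.636]
wrist_force: [-0.3, 0.2, -0.4]
finger_gap: 63.3
```

```bash
python3 -c "
from h import *
tgt(488.8,-299.5,43,75.75)"
```

```text
t 7.9 pos [ 492.9 -296.    82.3] j [-0.6   0.5   1.59 -0.    1.04 -1.93] F [-0.3  0.2 -0.4] gap 63.3
shift [ -4.1  -3.5 -39.3] turn [ 0.16  0.22 -0.4 ]
```

>>> jog_arm([
  [[-3, -3, -14, 0.1, 0.2, -0.3], [0, 0, -14, 0, 0, 0], [0, 0, -8, 0, 0, 0], [0, 0, 0, 0, 0, 0]],
])

```text
clock: 8.3
eef_pos: [491.3, -298.4, 45.9]
eef_rot: [-2.184, 1.568, -0.858]
wrist_force: [0.3, 0.3, -0.2]
finger_gap: 63.6
```

```bash
python3 -c "
from h import *
tgt(488.8,-299.5,43,75.75)"
```

```text
t 8.3 pos [ 491.3 -298.4   45.9] j [-0.61  0.56  1.61 -0.    0.98 -1.93] F [ 0.3  0.3 -0.2] gap 63.6
shift [-2.5 -1.1 -2.9] turn [ 0.13  0.11 -0.22]
```

>>> jog_arm([
  [[-2, -1, -2, 0.1, 0.1, -0.2], [0, 0, -1, 0, 0, 0], [0, 0, 0, 0, 0, 0], [0, 0, 0, 0, 0, 0], [0, 0, 0, 0, 0, 0]],
], gripper=-1, squeeze=50)

```text
clock: 8.8
eef_pos: [489.5, -300.1, 43.9]
eef_rot: [-2.078, 1.569, -0.756]
wrist_force: [-0.1, 0.1, -0.1]
finger_gap: 26.6
```

>>> jog_arm([
  [[0, 0, -1, 0, 0, 0], [0, 0, 0, 0, 0, 0], [0, 0, 0, 0, 0, 0], [0, 0, 0, 0, 0, 0]],
])

```text
clock: 9.2
eef_pos: [489.8, -300.2, 43.3]
eef_rot: [-2.031, 1.568, -0.709]
wrist_force: [-0.8, -0.3, -0.3]
finger_gap: 19.4
```

```bash
python3 -c "
from h import *
tgt(488.8,-299.5,43,75.75)"
```

```text
t 9.2 pos [ 489.8 -300.2   43.3] j [-0.61  0.56  1.61 -0.    0.97 -1.94] F [-0.8 -0.3 -0.3] gap 19.4
shift [-1.   0.7 -0.3] turn [0.11 0.13 0.02]
```

>>> jog_arm([
  [[0, 0, 25, 0, 0, 0], [0, 0, 45, 0, 0, 0], [0, 0, 45, 0, 0, 0], [16, 46, 10, 0, 0, 5], [16, 46, 0, 0, 0, 5]],
])

```text
clock: 9.7
eef_pos: [519.3, -209.1, 170.9]
eef_rot: [1.945, 1.569, -2.845]
wrist_force: [0.3, -0.0, -2.1]
finger_gap: 19.4
```

>>> jog_arm([
  [[16, 46, 0, 0, 0, 5], [16, 46, 0, 0, 0, 5], [16, 46, 0, 0, 0, 5], [0, 0, 0, 0, 0, 0], [0, 0, 0, 0, 0, 0]],
])

```text
clock: 10.2
eef_pos: [569.0, -60.9, 171.4]
eef_rot: [2.775, 1.57, -1.735]
wrist_force: [-0.1, -0.7, -0.7]
finger_gap: 19.5
```

```bash
python3 -c "
from h import *
tgt(598.5,18.5,150,108.4)"
```

```text
t 10.2 pos [569.  -60.9 171.4] j [-0.17  0.4   1.52 -0.    1.23 -1.94] F [-0.1 -0.7 -0.7] gap 19.5
shift [ 29.5  79.4 -21.4] turn [ 0.03 -0.    6.8 ]
```

>>> jog_arm([
  [[15, 40, -5, 0, 0, 3.5], [14, 37, -5, 0, 0, 3.3], [0, 0, -5, 0, 0, 0], [0, 0, 0, 0, 0, 0], [0, 0, 0, 0, 0, 0]],
])

```text
clock: 10.7
eef_pos: [598.0, 13.6, 155.2]
eef_rot: [1.92, 1.569, -2.475]
wrist_force: [-0.4, -0.5, -1.5]
finger_gap: 19.3
```

```bash
python3 -c "
from h import *
tgt(598.5,18.5,135,108.4)
im,d=manip.camera('side');t,td=manip.camera('top');np.savez('/tmp/lid.npz',im=im,d=d,t=t,td=td)
a=cv2.resize(im[60:260,130:290],(480,600));b=cv2.resize(t[90:210,200:300],(320,384));cv2.imwrite('pics/p6.png',np.hstack([a,cv2.copyMakeBorder(b,0,216,0,0,0)]))"
```

```text
t 10.7 pos [598.   13.6 155.2] j [-0.04  0.47  1.45 -0.    1.22 -1.93] F [-0.4 -0.5 -1.5] gap 19.3
shift [  0.5   4.9 -20.2] turn [ 0.06 -0.08  0.25]
```

View pics/p6.png

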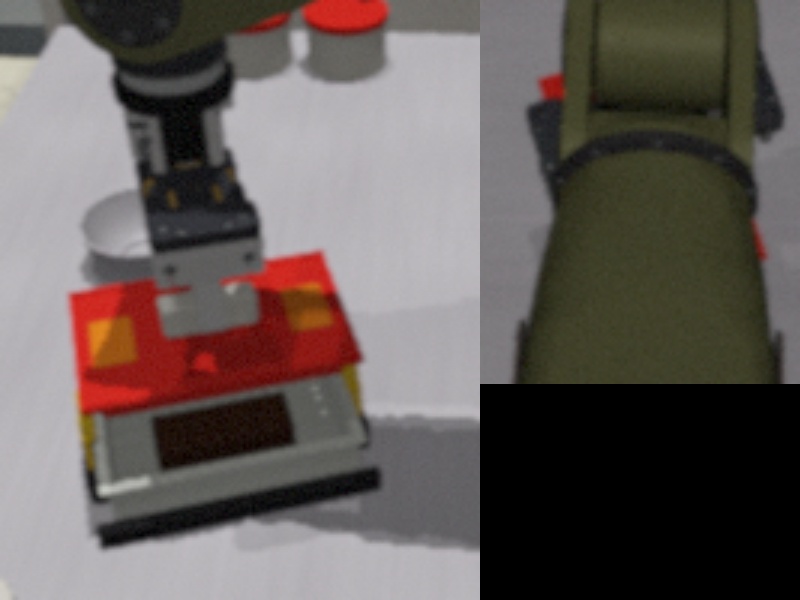

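The side view shows the lid level above the pan, with all four corners of its top visible. I measure lid against pan in this one camera, so its calibration bias cancels.

```bash
python3 - <<'E'
from h import *
def edges(p,th,name):
    c,s=np.cos(np.radians(th)),np.sin(np.radians(th)); a=p[:,0]*c+p[:,1]*s; b=-p[:,0]*s+p[:,1]*c
    out=[]
    for v in(a,b): out.append((np.percentile(v,1),np.percentile(v,99)))
    m=[sum(o)/2 for o in out]
    print(name,len(p),[round(o[1]-o[0],1) for o in out],'ctr',round(m[0]*c-m[1]*s,1),round(m[0]*s+m[1]*c,1))
z=np.load('/tmp/lid.npz');im=z['im'];P=cloud('side',z['d'])
h=cv2.cvtColor(im,cv2.COLOR_BGR2HSV).astype(int);red=((h[...,0]<25)|(h[...,0]>170))&(h[...,1]>150)&(h[...,2]>60)
m=np.zeros_like(red);m[140:200,150:255]=1; Q=P[red&m]; zt=np.median(Q[:,2]);print('lid z',zt)
Q1=Q[abs(Q[:,2]-zt)<6]
A=np.c_[Q1[:,:2],np.ones(len(Q1))];print('tilt deg',np.degrees(np.linalg.lstsq(A,Q1[:,2],rcond=None)[0][:2]).round(2))
print(rect(Q1));edges(Q1,18.4,'lidcloud')
c=big(red,(150,140,255,200));q=cast('side',c,132.9);print('lid contour',rect(q))
for f in('/tmp/side.npz',):
    z=np.load(f);im=z['im'];P=cloud('side',z['d']);hs=cv2.cvtColor(im,cv2.COLOR_BGR2HSV).astype(int)
    m=np.zeros(red.shape,bool);m[160:245,145:265]=1;m&=(abs(P[...,2]-55)<3.5)&(hs[...,1]<80)
    print(rect(P[m]));edges(P[m],18.4,'pancloud')
    # bright rim + floor region outline: 
    V=hs[...,2]; print('rim V',np.median(V[m]))
    px=np.argwhere(m)[:,::-1]; print('rim cast',rect(cast('side',px,55)))
z=np.load('/tmp/top.npz');P=cloud('top',z['d']);hs=cv2.cvtColor(z['im'],cv2.COLOR_BGR2HSV).astype(int)
m=np.zeros(red.shape,bool);m[95:205,205:300]=1;m&=(abs(P[...,2]-55)<3.5)&(hs[...,1]<80)
edges(P[m],18.4,'pan top');print(rect(P[m]), rect(cast('top',np.argwhere(m)[:,::-1],55)))
E
```

```text
lid z 131.9411065681958
tilt deg [-0.2  -0.29]
(array([596.2,  16.8]), 195.9, 134.9, 17.04)
lidcloud 2888 [np.float64(191.6), np.float64(129.0)] ctr 596.7 16.9
lid contour (array([590.9,  34.3]), 195.3, 169.5, 17.05)
(array([602.1,  19.9]), 209.4, 143.7, 18.5)
pancloud 854 [np.float64(198.6), np.float64(141.5)] ctr 598.0 18.8
rim V 176.0
rim cast (array([601.8,  22. ]), 209.2, 142.3, 18.33)
pan top 598 [np.float64(199.1), np.float64(139.6)] ctr 597.9 16.8
(array([597.9,  16.6]), 200.7, 140.2, 18.3) (array([597.6,  16.7]), 200.1, 139.9, 18.32)
```

>>> jog_arm([
  [[1, 4, -12, 0, 0, 0.2], [0, 0, -15, 0, 0, 0], [0, 0, -8, 0, 0, 0], [0, 0, 0, 0, 0, 0]],
])

```text
clock: 11.2
eef_pos: [598.8, 15.5, 118.4]
eef_rot: [2.642, 1.57, -1.754]
wrist_force: [-0.4, -0.8, -1.2]
finger_gap: 19.8
```

```bash
cat > m.py <<'E'
from h import *
tgt(599,17,110,108.3)
im,d=manip.camera('side');zt=manip.read_state()['eef_pos'][2]-22.3;np.savez('/tmp/lid2.npz',im=im,d=d);cv2.imwrite('pics/side_lid2.png',im)
P=cloud('side',d);h=cv2.cvtColor(im,cv2.COLOR_BGR2HSV).astype(int)
org=((h[...,0]>8)&(h[...,0]<25)&(h[...,1]>150)&(h[...,2]>70)).astype(np.uint8);org[:130]=0;org[230:]=0;org[:,:145]=0;org[:,265:]=0
k,l,st,ce=cv2.connectedComponentsWithStats(org);pc=[]
for i in range(1,k):
    if st[i,4]>40: pc.append(cast('side',ce[i],zt)[0]);print('patch',st[i,4],pc[-1].round(1),P[l==i].mean(0).round(1))
if len(pc)==2: v=pc[1]-pc[0];print('dist',np.hypot(*v[:2]).round(1),'yaw',np.degrees(np.arctan(v[1]/v[0])).round(2),'mid',((pc[0]+pc[1])/2).round(1))
red=((h[...,0]<25)|(h[...,0]>170))&(h[...,1]>150)&(h[...,2]>50);m=np.zeros_like(red);m[140:225,145:260]=1
Q=P[red&m&(abs(P[...,2]-zt)<4)];print('lid',len(Q),rect(Q))
# edge lines in lid frame at 18.3: per-slice extremes, then line fits
c,s=np.cos(np.radians(18.3)),np.sin(np.radians(18.3));a=Q[:,0]*c+Q[:,1]*s;b=-Q[:,0]*s+Q[:,1]*c
def side(u,v,nm):
    e=[];lo,hi=np.percentile(u,[8,92])
    for x in np.arange(lo,hi,5):
        w=v[abs(u-x)<3]
        if len(w)>5:e.append((x,w.min(),w.max()))
    e=np.array(e);r=[]
    for j in(1,2):
        f=np.polyfit(e[:,0],e[:,j],1)
        for _ in range(3):
            k=abs(np.polyval(f,e[:,0])-e[:,j])<2.5; f=np.polyfit(e[k,0],e[k,j],1)
        r.append((np.polyval(f,(lo+hi)/2),np.degrees(f[0]),k.sum()))
    print(nm,np.round(r,2).tolist()); return (r[0][0]+r[1][0])/2
def ctr(a,b,n):
    y=side(a,b,n+' long');x=side(b,a,n+' short');print(n,'centre',round(x*c-y*s,1),round(x*s+y*c,1))
ctr(a,b,'lid')
z=np.load('/tmp/side.npz');P=cloud('side',z['d']);hs=cv2.cvtColor(z['im'],cv2.COLOR_BGR2HSV)
m=np.zeros(red.shape,bool);m[160:245,145:265]=1;m&=(abs(P[...,2]-55)<3.5)&(hs[...,1]<80);Q=P[m]
a=Q[:,0]*c+Q[:,1]*s;b=-Q[:,0]*s+Q[:,1]*c;ctr(a,b,'pan')
E
python3 m.py
```

```text
t 11.2 pos [598.8  15.5 118.4] j [-0.03  0.51  1.49 -0.    1.15 -1.92] F [-0.4 -0.8 -1.2] gap 19.8
shift [ 0.2  1.5 -8.4] turn [ 0.07 -0.01  0.18]
patch 192 [528.9  -4.4  96.7] [529.1  -5.5  95.8]
patch 226 [665.5  40.8  96.7] [665.1  41.6  97.6]
dist 143.9 yaw 18.3 mid [597.2  18.2  96.7]
lid 2700 (array([597.7,  18.5]), 199.8, 131.9, 17.88)Traceback (most recent call last):
  File "m.py", line 28, in <module>
    ctr(a,b,'lid')
    ~~~^^^^^^^^^^^
  File "m.py", line 27, in ctr
    y=side(a,b,n+' long');x=side(b,a,n+' short');print(n,'centre',round(x*c-y*s,1),round(x*s+y*c,1))
  File "m.py", line 23, in side
    k=abs(np.polyval(f,e[:,0])-e[:,j])<2.5; f=np.polyfit(e[k,0],e[k,j],1)
                                              ~~~~~~~~~~^^^^^^^^^^^^^^^^^
    raise TypeError("expected non-empty vector for x")
TypeError: expected non-empty vector for x
```

Lid yaw from its patches is 18.3°, which matches the pan. The lid is within about 1–2 mm of the pan centre, so I lower until the ribs are at the mouth.

>>> jog_arm([
  [[0.5, 1, -8, 0, 0, 0.1], [0, 0, -6, 0, 0, 0], [0, 0, -3, 0, 0, 0], [0, 0, 0, 0, 0, 0]],
])

```text
clock: 11.65
eef_pos: [599.9, 16.5, 101.5]
eef_rot: [-2.48, 1.568, -0.591]
wrist_force: [0.5, -0.1, -1.9]
finger_gap: 19.4
```

```bash
sed -i 's/^    f=np.polyfit(e\[:,0\]/&/; s/f=np.polyfit(e\[:,0\],e\[:,j\],1)/f=np.array([0,np.median(e[:,j])])/; s/<2.5;/<3;/' m.py; python3 m.py; python3 -c "
from h import *
im=cv2.imread('pics/side_lid2.png');cv2.imwrite('pics/p7.png',cv2.resize(im[100:260,135:280],(725,600)))"
```

```text
t 11.65 pos [599.9  16.5 101.5] j [-0.03  0.53  1.5  -0.    1.11 -1.92] F [ 0.5 -0.1 -1.9] gap 19.4
shift [-0.9  0.5  8.5] turn [0.07 0.11 0.08]
patch 186 [529.7  -3.1  79.5] [529.5  -0.9  81.8]
patch 43 [497.4   2.7  79.5] [498.3  -6.6  71. ]
patch 218 [666.9  41.5  79.5] [665.2  45.6  83.5]
lid 2711 (array([595.8,  18.3]), 206.9, 133.2, 17.68)
lid long [[-234.12, -0.43, 18.0], [-104.53, 0.03, 35.0]]
lid short [[476.62, -1.29, 20.0], [673.1, 2.89, 22.0]]
lid centre 599.0 19.7
pan long [[-239.6, -0.4, 38.0], [-99.76, 0.3, 39.0]]
pan short [[474.71, -0.44, 28.0], [671.8, 0.48, 27.0]]
pan centre 597.5 18.9
```

View pics/p7.png

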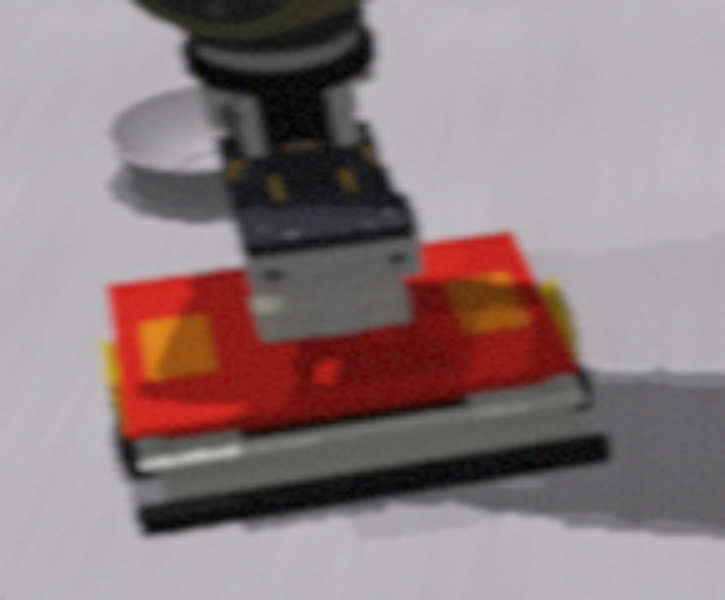

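The lid sits squarely over the mouth between the clips, with its centre within 1 mm of the pan's in the same view. I lower it onto the clips and watch the force.

>>> jog_arm([
  [[-0.5, 0, -4, 0, 0.1, 0], [0, 0, -3, 0, 0, 0], [0, 0, -2, 0, 0, 0]],
])

```text
clock: 12.0
eef_pos: [600.4, 16.4, 93.9]
eef_rot: [-2.261, 1.567, -0.372]
wrist_force: [-2.8, -0.8, 5.8]
finger_gap: 19.9
```

```bash
python3 -c "
from h import *
tgt(599.3,16.5,93,108.4)"
```

```text
t 12.0 pos [600.4  16.4  93.9] j [-0.03  0.54  1.5  -0.    1.1  -1.92] F [-2.8 -0.8  5.8] gap 19.9
shift [-1.1  0.1 -0.9] turn [0.08 0.2  0.18]
```

>>> jog_arm([
  [[-1.5, 0, -1, 0, 0.2, 0.1], [-0.5, 0, -3, 0, 0, 0]],
])

```text
clock: 12.2
eef_pos: [599.8, 16.3, 91.8]
eef_rot: [-2.192, 1.566, -0.302]
wrist_force: [-2.3, 0.7, 14.5]
finger_gap: 19.4
```

>>> jog_arm([
  [[0, 0, -4, 0, 0.1, 0], [0, 0, -4, 0, 0, 0]],
])

```text
clock: 12.4
eef_pos: [600.8, 16.6, 86.7]
eef_rot: [-2.016, 1.564, -0.126]
wrist_force: [-17.6, 3.4, 22.9]
finger_gap: 19.9
```

```bash
python3 -c "
from h import *
tgt(599.3,16.5,82.3,108.4)"
```

```text
t 12.4 pos [600.8  16.6  86.7] j [-0.03  0.55  1.51 -0.    1.08 -1.92] F [-17.6   3.4  22.9] gap 19.9
shift [-1.5 -0.1 -4.4] turn [0.05 0.4  0.1 ]
```

>>> jog_arm([
  [[-2, 0, 0, 0, 0.3, 0.1], [-1, 0, -1, 0, 0.1, 0]],
])

```text
clock: 12.6
eef_pos: [598.2, 16.1, 86.9]
eef_rot: [-2.657, 1.569, -0.765]
wrist_force: [-3.0, -3.4, 5.1]
finger_gap: 19.9
```

```bash
python3 -c "
from h import *
tgt(599.3,16.5,82.3,108.4)"
```

```text
t 12.6 pos [598.2  16.1  86.9] j [-0.03  0.55  1.51 -0.    1.08 -1.92] F [-3.  -3.4  5.1] gap 19.9
shift [ 1.1  0.4 -4.6] turn [0.09 0.09 0.02]
```

Side force is relieved, so I press on.

>>> jog_arm([
  [[-1, -0.3, -4, 0, 0.1, 0], [-0.5, 0, -4, 0, 0, 0]],
])

```text
clock: 12.8
eef_pos: [598.5, 16.4, 81.8]
eef_rot: [-1.958, 1.565, -0.067]
wrist_force: [-7.5, 2.9, 49.8]
finger_gap: 19.8
```

```bash
python3 -c "
from h import *
tgt(599.3,16.5,82.3,108.4)"
```

```text
t 12.8 pos [598.5  16.4  81.8] j [-0.03  0.55  1.52 -0.    1.07 -1.92] F [-7.5  2.9 49.8] gap 19.8
shift [0.8 0.1 0.5] turn [0.02 0.33 0.05]
```

The lid has bottomed at the home height of about 82. I release and look.

>>> jog_arm([
  [[0, 0, 0.5, 0, 0, 0], [0, 0, 0, 0, 0, 0], [0, 0, 0, 0, 0, 0], [0, 0, 0, 0, 0, 0]],
], gripper=0)

```text
clock: 13.2
eef_pos: [598.7, 16.8, 81.9]
eef_rot: [-1.891, 1.564, 0.001]
wrist_force: [-0.2, -0.1, -0.5]
finger_gap: 46.0
```

>>> jog_arm([
  [[0, 0, 30, 0, 0, 0], [0, 0, 40, 0, 0, 0], [-30, -30, 30, 0, 0, 0], [-45, -30, 0, 0, 0, 0], [-45, -30, 0, 0, 0, 0]],
])

```text
clock: 13.7
eef_pos: [482.9, -68.5, 181.0]
eef_rot: [-2.073, 1.567, -0.177]
wrist_force: [0.4, -1.0, 0.8]
finger_gap: 46.8
```

```bash
python3 m.py; python3 -c "
from h import *
im=cv2.imread('pics/side_lid2.png');a=cv2.resize(im[150:250,140:270],(780,600),interpolation=cv2.INTER_CUBIC);cv2.imwrite('pics/p8.png',a)
z=np.load('/tmp/lid2.npz');P=cloud('side',z['d']);h=cv2.cvtColor(im,cv2.COLOR_BGR2HSV).astype(int)
m=((h[...,0]<25)|(h[...,0]>170))&(h[...,1]>150)&(h[...,2]>50);m[:150]=0;m[240:]=0;m[:,:145]=0;m[:,260:]=0
Q=P[m];Q=Q[abs(Q[:,2]-60)<10];A=np.c_[Q[:,0]-598,Q[:,1]-18,np.ones(len(Q))];print(len(Q),np.median(Q[:,2]),np.linalg.lstsq(A,Q[:,2],rcond=None)[0])"
```

```text
t 13.7 pos [482.9 -68.5 181. ] j [-0.22  0.2   1.75  0.    1.19 -2.11] F [ 0.4 -1.   0.8] gap 46.8
shift [116.1  85.5 -71. ] turn [ 0.03  0.19 -0.33]
patch 91 [489.3  90.8 158.2] [498.9  -8.6  64.6]
patch 189 [513.2  98.5 158.2] [527.7  -1.8  62.5]
patch 220 [626.9 135.8 158.2] [664.2  42.4  61.9]
patch 83 [647.8 150.8 158.2] [688.3  63.   64.2]
lid 0 (array([0., 0.]), 0.0, 0.0, 0.0)
2928 59.1327563605513 [-2.23713708e-03 -3.08268937e-05  5.92267215e+01]Traceback (most recent call last):
  File "m.py", line 28, in <module>
    ctr(a,b,'lid')
    ~~~^^^^^^^^^^^
  File "m.py", line 27, in ctr
    y=side(a,b,n+' long');x=side(b,a,n+' short');print(n,'centre',round(x*c-y*s,1),round(x*s+y*c,1))
  File "m.py", line 15, in side
    e=[];lo,hi=np.percentile(u,[8,92])
               ~~~~~~~~~~~~~^^^^^^^^^^
    return _quantile_unchecked(
        a, q, axis, out, overwrite_input, method, keepdims, weights)
    return _ureduce(a,
                    func=_quantile_ureduce_func,
    ...<5 lines>...
                    overwrite_input=overwrite_input,
                    method=method)
    r = func(a, **kwargs)
    result = _quantile(arr,
                       quantiles=q,
    ...<2 lines>...
                       out=out,
                       weights=wgt)
    slices_having_nans = np.isnan(arr[-1, ...])
                                  ~~~^^^^^^^^^
IndexError: index -1 is out of bounds for axis 0 with size 0
```

View pics/p8.png

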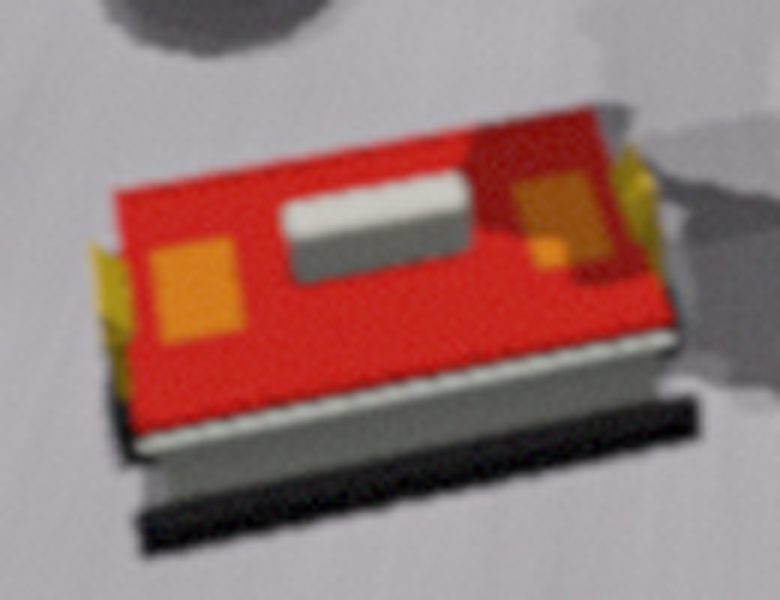

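The lid lies flat: median top 59 mm, end-to-end tilt about 0.4 mm, with both yellow clips over its short edges. One numeric check of the clips against the first picture remains.

```bash
python3 -c "
from h import *
print(manip.read_state()['wrist_force'])
def cl(im,bx,H=(21,35)):
    h=cv2.cvtColor(im,cv2.COLOR_BGR2HSV).astype(int);m=(h[...,0]>=H[0])&(h[...,0]<H[1])&(h[...,1]>130)&(h[...,2]>70);x0,y0,x1,y1=bx
    return [(y,*(np.flatnonzero(m[y,x0:x1])[[0,-1]]+x0)) for y in range(y0,y1) if m[y,x0:x1].any()]
a=np.load('/tmp/side.npz')['im'];b,_=manip.camera('side')
for n,bx in(('far',(150,185,163,225)),('near',(238,170,256,205))): print(n,[tuple(map(int,t)) for t in cl(a,bx)],'\n now',[tuple(map(int,t)) for t in cl(b,bx)])
t,d=manip.camera('top');P=cloud('top',d);h=cv2.cvtColor(t,cv2.COLOR_BGR2HSV).astype(int)
m=((h[...,0]<20)|(h[...,0]>170))&(h[...,1]>150)&(h[...,2]>60);m[:95]=0;m[210:]=0;m[:,:205]=0;m[:,300:]=0
print('lid top px',m.sum(),rect(cast('top',np.argwhere(m)[:,::-1],60)))
z=np.load('/tmp/top.npz')['im']
for bx in((228,105,255,122),(250,175,278,195)): print('top clip',cl(z,bx),cl(t,bx))
" | sed 's/np.int64(\([0-9]*\))/\1/g'
```

```text
[ 0.41660901 -0.97489172  1.85492084]
far [(192, 156, 157), (193, 156, 158), (194, 156, 159), (195, 156, 159), (196, 156, 159), (197, 156, 159), (198, 156, 159), (199, 156, 160), (200, 157, 160), (201, 157, 160), (202, 157, 160), (203, 157, 160), (204, 158, 160), (205, 158, 160), (206, 158, 160), (207, 158, 160), (208, 158, 159), (209, 159, 159), (210, 159, 159), (211, 159, 159), (212, 159, 160), (213, 159, 160), (214, 159, 160), (215, 159, 160)] 
 now [(192, 156, 157), (193, 156, 158), (194, 156, 159), (195, 156, 159), (196, 156, 160), (197, 156, 160), (198, 157, 160), (199, 157, 160), (200, 157, 160), (201, 157, 160), (202, 157, 160), (203, 157, 160), (204, 158, 160), (205, 158, 160), (206, 158, 160), (207, 158, 159), (208, 158, 159), (209, 159, 159), (210, 159, 159), (211, 159, 159), (212, 159, 160), (213, 159, 160), (214, 159, 160), (215, 159, 160), (216, 160, 160)]
near [(176, 244, 245), (177, 244, 246), (178, 243, 246), (179, 243, 246), (180, 243, 247), (181, 243, 247), (182, 244, 247), (183, 244, 248), (184, 244, 248), (185, 245, 248), (186, 245, 248), (187, 246, 248), (188, 2
[... 166 characters left out ...]
7), (181, 243, 248), (182, 244, 248), (183, 244, 248), (184, 244, 248), (185, 245, 248), (186, 245, 248), (187, 246, 248), (188, 246, 249), (189, 246, 249), (190, 248, 249), (191, 248, 249), (192, 249, 249)]
lid top px 2409 (array([598.2,  13.7]), 201.2, 132.0, 18.37)
top clip [(111, 243, 245), (112, 240, 246), (113, 237, 246), (114, 234, 246), (115, 234, 245), (116, 234, 242), (117, 234, 238), (118, 234, 236)] [(111, 243, 245), (112, 240, 246), (113, 237, 246), (114, 234, 246), (115, 234, 245), (116, 234, 241), (117, 234, 237), (118, 235, 235)]
top clip [(181, 267, 269), (182, 264, 270), (183, 260, 270), (184, 257, 270), (185, 256, 268), (186, 256, 265), (187, 256, 262), (188, 257, 259)] []
```

```bash
python3 -c "
from cell import manip
print(manip.sign_off(), manip.read_state()['clock'])"
```

```text
the job is handed in; nothing more can be done
the job is handed in; nothing more can be done
```

I put the dark chocolate block flat on the pan floor and set the red lid on the pan, then pressed the lid home. I handed the job in at about 14 s of the 58 s; no verdict was reported.

**Lid:** The press bottomed at the expected home height with about 50 N. Its top then measured 59 mm above the worktop, with about 0.4 mm of tilt end to end.

**Clips:** In the side view, both clip outlines were back to where they started, within about one pixel (roughly 2 mm, so not a fine check of the 1.5 mm limit). The top camera confirmed the far clip only, as it no longer picked up the near clip.

**Disagreements:**
- The two cameras differ by about 3 mm in y. I aligned the lid to the pan mostly in the side view.
- The final top-view lid centre read (598.2, 13.7), against (597.9, 16.7) for the pan in that same camera. I put this down to the bar and the arm hiding parts of the lid, since the ribs allow only 1.5 mm of play.
- The lid met about 18 N of sideways force part-way down. I shifted it about 2.5 mm in −x before it seated.

**Not rechecked:** I last saw the block flat just before the lid went on. I never moved the jar or the bowl on purpose, but I did not re-measure their positions at the end.

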